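Set the red LED tile in the test nest without cracking it

TASK

Take the LED tile with the red LEDs and lay it in the yellow-floored pocket of the test nest: inside the rim, flat, LEDs up, its long side along the pocket's long side, then let go. It is fragile: it cracks in a grip of more than 50 N, so keep to 40 N or less, lower it slowly until it is at the pocket floor, and do not drop it or press it down hard. Leave the green and blue tiles where they are.

Things in the scene. Friction and masses are not known exactly. Their poses are not given: they have to be found in the camera images.
- tile_red: LED tile with red LEDs: loose rigid black block, 70 mm long (x), 44 mm wide (y), 26 mm high (z), about 120 g, 6 by 4 red LED dots on top. It lies flat, LEDs up. Origin: centre of its underside; z up. Take it by its upright long sides (44 mm apart). It cracks at a grip over 50 N a finger, if it meets the nest with over 25 N, or if let go more than 5 mm above the pocket floor.
- tile_green: The same tile with green LEDs, same size, frame and lie; must stay where it is.
- tile_blue: The same tile with blue LEDs, same size, frame and lie; must stay where it is.
- nest: Test nest: fixed grey plate 114 x 88 mm (x by y) with a pale rim 10 mm wide around a shallow open pocket with a yellow floor. The pocket is 94 mm long (x), 68 mm wide (y), its long side along the plate's. Origin: centre of the plate's underside, on the bench, below the pocket's centre; z up. The pocket floor is 8 mm above the origin, the top of the rim 14 mm above it.
Mind the look-alikes: they are no part of the job. Of the things that look like the nest, the middle-sized one is meant.

How it is judged:
At the end, for the whole second after the job is handed in: The red tile lies at rest flat on the pocket floor of the nest, LEDs up, its centre within 18 mm of the pocket's centre, its long side within 15 degrees of the pocket's long side; the green and blue tiles are within 20 mm of where they started (horizontal distance between tile_red and nest below 0.018 m and z of tile_red in the frame of nest between 0.005 and 0.0105 m and angle between tile_red's own z axis and vertical below 0.1 rad and angle between the x axis of tile_red and the x axis of nest, either way round below 0.26 rad and linear speed of tile_red below 0.02 m/s and distance of each of tile_green, tile_blue from where it was at the start of the episode below 0.02 m); the robot touches nothing.
It fails at once if the red tile was squeezed or pressed too hard: over 50 N a finger, 100 N both together (contact force between the fingers and tile_red above 100 N).
It fails at once if the red tile hit or was pressed into the nest with more than 25 N (contact force between tile_red and nest above 25 N).
It fails at once if the red tile was dropped into the nest: faster than 0.35 m/s just above the pocket (horizontal distance between tile_red and nest below 0.05 m and z of tile_red in the frame of nest below 0.025 m and linear speed of tile_red above 0.35 m/s).
It fails at once if the green tile was moved (distance of tile_green from where it was at the start of the episode above 0.02 m).
It fails at once if the blue tile was moved (distance of tile_blue from where it was at the start of the episode above 0.02 m).
It also fails if it takes over 48 s, if anything falls off the work surface, if the arm or the gripper's body presses on something with over 40 N, if the wrist force passes 120 N, or if a joint passes its speed limit or range.

ROBOT

A 7-joint arm with a two-finger parallel gripper is mounted at the origin on the work surface. World frame = base frame: x ahead of the robot, y to its left, z up, the work surface at z = 0. Lengths are in m, angles in rad, forces in N, time in s.
With the tool pointing down it reaches from about 0.425 to 1.025 m from the base axis. Payload 3.6 kg.
Tool frame: the origin (TCP) lies on the centre line of the jaws, within the pads' length; the fingertips stand 14 mm ahead of it and the grasp point (between the pads) lies 5 mm behind it; z points along the fingers, y is the line along which they close (so a half turn about z gives the same grasp; the last joint's range is limited). The gripper opens to 85 mm and grips with 20 to 120 N. Pads are 22 mm wide; open, the fingers measure 114 mm over their backs; the gripper's body (76 mm by 85 mm) begins 54 mm behind the grasp point. The pads swing forward as they close: fully open they stand 13 mm farther back than shut.
Start: joints at [-1.438, 0.591, 0.048, 1.609, -0.033, 0.943, -0.034], TCP at [0.163, 0.706, 0.245] pointing down, gripper open.
Joint ranges: [-2.69, 2.69], [-0.47, 2.24], [-1.27, 1.36], [0.19, 2.51], [-1.53, 4.68], [0.08, 2.07], [-3.09, 3.09]. Speed limits (rad/s): [2.57, 2.57, 3.14, 3.14, 3.14, 3.14, 3.14].

INTERFACE

Orientations are given as a unit quaternion [w, x, y, z].
In Python, from bench import observe, imaging, ticket gives the robot as it stands.
- The arm moves only by the shell command python3 -m creep 'ROWS' [FORCE]. ROWS is JSON, a list of rows, each an object of numbers: "rx", "ry", "rz": the turn, a rotation vector about the tool's x, y, z in degrees; "x", "y", "z": the shift along the tool's x, y, z in m; "grip": the finger opening in m, from 0 to 0.0854. In form: [{"rx": .., "ry": .., "rz": .., "x": .., "y": .., "z": .., "grip": ..}, ...]. A call has 1 to 10 rows; each row shifts and turns the commanded pose from where the row before left it, along the tool's axes as they then stand; what a row does not reach is not made up. A row lasts 1/12 s, in which the tool goes at most 41.7 mm and 7.16 degrees, less where a joint would pass 70% of its speed; a pose out of reach is approached as far as the arm can. A call is refused whole if a number of a shift passes 0.0417 or a number of a turn 7.16, either way. A call with a gripper value outside its range is refused whole. The fingers move at their own pace and stop on an object; FORCE is the grip in N (left out, the last holds). Time passes only in rows, so rows that do not move let the fingers close. It gives the time, the measured TCP pose, the force, the opening and the grip force at its end, in the units of the state.
- observe(): the state, without advancing time (a new reading comes with each control period).
- imaging.read_camera(name): name is "side" or "top" or "wrist"; returns a dict with "frame" (480x640x3 uint8, red, green, blue), "K" (3x3 intrinsics, pixels), "extrinsics" (4x4, takes a point from camera to world coordinates). Camera axes: x right, y up, looking along -z (the intrinsics and any distortion apply to the point x, -y, -z); pixel columns grow to the right and rows downward; lengths in m; the calibration is good to about 2 mm. A picture is of the moment at which its call begins. There is no depth.
- ticket.close_job(): hands the job in; it is judged then, once.
The state is a dict: "time_s": time; "joints": joint angles; "qvel": joint speeds; "effort": joint torques, N m; "tool_pos": TCP position; "orientation": TCP orientation; "wrist_force": force on the tool from outside, world axes, zero at the start; "torque": the same for the moment, N m; "gripper_width": opening from 0.0 (shut) to 1.0 (fully open); "grasp_force": force on a finger pad.
Only numpy, scipy, OpenCV 4.12 (cv2) and the standard library are available. Lean on these libraries where they do the work, as an engineer would, in place of code of your own. Each camera call takes 0.05 s, during which the arm holds its last target. There are 200 camera calls.

## Working session

There is one attempt and no reset: what is moved stays moved. The work goes in short steps, Python scripts to look and compute and a shell command to move; the robot and the scene stay as the last step left them, time stands still between calls to the robot, and variables do not carry over. Pictures are saved under pics/ and viewed, at most 10 in all, crops included, and the job is handed in when it is done.

```bash
mkdir -p pics; ls; python3 - <<'E'
from bench import observe, imaging
import cv2,numpy as np
s=observe();print({k:np.round(v,3) for k,v in s.items()})
for n in("top","side"):
    c=imaging.read_camera(n);np.savez(f"pics/{n}0.npz",**{k:c[k] for k in("frame","K","extrinsics")});print(n,[k for k in c],c["K"],np.round(c["extrinsics"],3))
    cv2.imwrite(f"pics/{n}0.png",c["frame"][:,:,::-1])
E
```

```text
pics
{'time_s': np.float64(0.0), 'joints': array([-1.438,  0.592,  0.048,  1.61 , -0.033,  0.943, -0.034]), 'qvel': array([ 0.001,  0.   , -0.001, -0.002,  0.001,  0.   ,  0.   ]), 'effort': array([-0.0000e+00, -5.4870e+01,  1.5460e+00, -1.9813e+01,  9.0000e-03,
        9.0000e-03,  0.0000e+00]), 'tool_pos': array([0.163, 0.706, 0.244]), 'orientation': array([-0.   ,  0.113,  0.994, -0.001]), 'wrist_force': array([0.574, 0.353, 0.179]), 'torque': array([-0.002, -0.043, -0.037]), 'grasp_force': np.float64(0.0), 'gripper_width': np.float64(0.997)}
top ['frame', 'K', 'extrinsics'] [[604.39771068   0.         318.88036893]
 [  0.         604.39771068 240.27993435]
 [  0.           0.           1.        ]] [[ 0.008  0.984 -0.179  0.262]
 [-1.     0.005 -0.014  0.018]
 [-0.013  0.179  0.984  1.09 ]
 [ 0.     0.     0.     1.   ]]
side ['frame', 'K', 'extrinsics'] [[506.06260374   0.         320.57473354]
 [  0.         506.06260374 237.73854488]
 [  0.           0.           1.        ]] [[ 0.975  0.096 -0.201  0.27 ]
 [-0.222  0.491 -0.842 -0.7  ]
 [ 0.018  0.866  0.5    0.49 ]
 [ 0.     0.     0.     1.   ]]
```

View pics/top0.png

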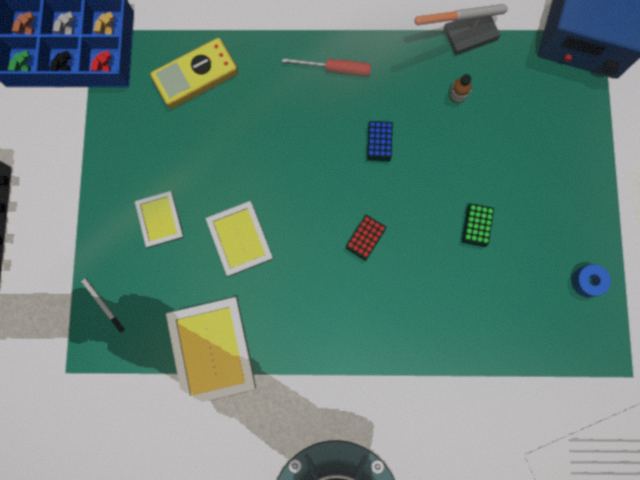

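View pics/side0.png

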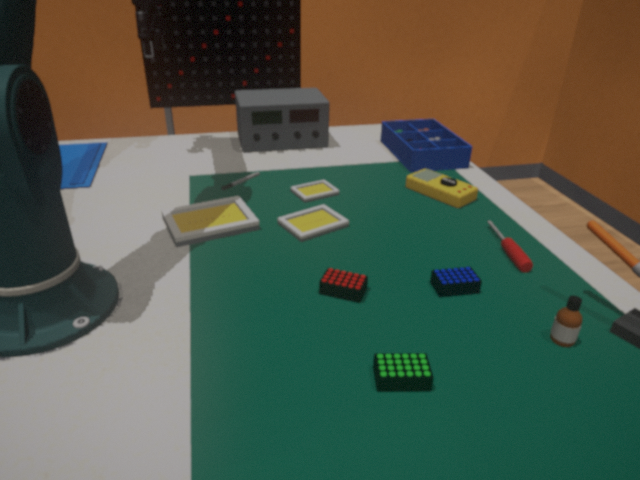

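Top view: tiles are red (366,237), green (479,225) and blue (380,141). The nest look-alikes are small (158,219), middle (239,238) and large (211,349). The side view agrees, and the only loose red look-alikes are the screwdriver (348,68) and the bin item (100,60). I choose the red tile at (366,237) and the nest at (239,238), then measure both and check sizes.

```bash
cat > h.py <<'E'
import cv2,numpy as np
def ray(px,c,h):
    K,E=c["K"],c["extrinsics"]; px=np.atleast_2d(px).astype(float)
    d=np.c_[(px[:,0]-K[0,2])/K[0,0],-(px[:,1]-K[1,2])/K[1,1],-np.ones(len(px))]@E[:3,:3].T
    o=E[:3,3]; return (o+d*((h-o[2])/d[:,2])[:,None])[:,:2]
def blobs(c,lo,hi,close=5,amin=60):
    hsv=cv2.cvtColor(c["frame"],cv2.COLOR_RGB2HSV)
    m=cv2.inRange(hsv,lo,hi)
    if lo[0]==0: m|=cv2.inRange(hsv,(170,lo[1],lo[2]),(180,255,255))
    m=cv2.morphologyEx(m,cv2.MORPH_CLOSE,np.ones((close,close)))
    return [k for k in cv2.findContours(m,0,cv2.CHAIN_APPROX_NONE)[0] if cv2.contourArea(k)>amin]
def rect(k,c,h):
    p=ray(k.reshape(-1,2),c,h)
    (x,y),(a,b),t=cv2.minAreaRect((p*1000).astype(np.float32))
    if a<b: a,b,t=b,a,t+90
    return np.round([x,y,a,b,(t+90)%180-90],1)
RED=((0,120,60),(8,255,255));YEL=((20,120,60),(36,255,255))
GREEN=((50,200,130),(70,255,255));BLUE=((110,150,90),(130,255,255))
E
python3 - <<'E'
from h import *
for n in("top","side"):
    c=dict(np.load(f"pics/{n}0.npz"))
    for nm,r,h in(("red",RED,.026),("yel",YEL,.008)):
        for k in blobs(c,*r): print(n,nm,cv2.boundingRect(k),rect(k,c,h))
c=dict(np.load("pics/top0.npz"))
cv2.imwrite("pics/crop.png",cv2.resize(c["frame"][180:290,190:410,::-1],None,fx=3.5,fy=3.5,interpolation=cv2.INTER_CUBIC))
E
```

```text
top red (348, 217, 37, 40) [464.1 -51.   64.8  41.1 -32.1]
top red (327, 60, 43, 13) [791.1 -19.3  80.8  18.7  82.9]
top red (91, 51, 20, 20) [ 8.017e+02  4.508e+02  3.900e+01  3.450e+01 -4.000e-01]
top yel (177, 308, 67, 87) [260.7 224.2 132.9  95.2  13.8]
top yel (214, 210, 50, 57) [463.7 180.   90.4  64.5  22. ]
top yel (142, 198, 34, 42) [498.7 329.   69.1  49.   16.7]
top yel (151, 38, 86, 70) [786.2 275.7 151.8  85.4 -60.1]
top yel (95, 13, 17, 19) [893.2 460.6  42.3  19.9 -35.8]
side red (321, 268, 45, 22) [463.  -53.7  65.2  43.  -32.7]
side red (502, 238, 30, 34) [781.8 -39.9 109.3  32.1  82.5]
side yel (289, 210, 48, 21) [463.6 184.8  84.2  54.1  22.1]
side yel (174, 204, 72, 28) [260.  237.8 130.6  75.6  14.3]
side yel (300, 184, 30, 11) [498.8 331.1  62.5  37.5  16.7]
side yel (406, 174, 71, 33) [790.8 291.9 183.8 127.7 -60. ]
```

View pics/crop.png

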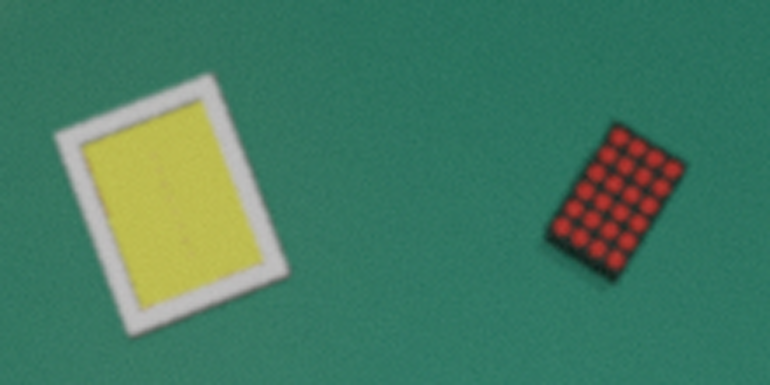

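The crop confirms a 6x4 red tile, and its two-view centre is (0.463,-0.052) with the long axis at -32°. The middle pocket measures 90x65 mm at (0.464,0.180) with the long axis at 22°, which matches 94x68. I move out toward the nest first, which keeps the arm within reach.

```bash
python3 -m creep '[{"x":-0.0197,"y":-0.0214},{"x":-0.0197,"y":-0.0214},{"x":-0.0197,"y":-0.0214},{"x":-0.0197,"y":-0.0214},{"x":-0.0197,"y":-0.0214},{"x":-0.0197,"y":-0.0214},{"x":-0.0197,"y":-0.0214},{"x":-0.0197,"y":-0.0214},{"x":-0.0197,"y":-0.0214},{"x":-0.0197,"y":-0.0214}]' 30
python3 -m creep '[{"x":-0.0197,"y":-0.0214},{"x":-0.0197,"y":-0.0214},{"x":-0.0197,"y":-0.0214},{"x":-0.0197,"y":-0.0214},{"x":-0.0197,"y":-0.0214},{"x":-0.0197,"y":-0.0214},{"x":-0.0197,"y":-0.0214},{"x":-0.0197,"y":-0.0214},{"x":-0.0197,"y":-0.0214},{"x":0,"y":0}]'
python3 - <<'E'
from h import *
from bench import observe,imaging
c=imaging.read_camera("wrist");cv2.imwrite("pics/w1.png",c["frame"][:,:,::-1])
for k in blobs(c,*YEL): print(cv2.boundingRect(k),rect(k,c,.008))
s=observe();print(s["time_s"],s["tool_pos"],s["orientation"])
E
```

```text
(85, 463, 40, 17) [475.3 321.3  56.2  30.6  77. ]
(0, 373, 18, 29) [312.5 256.   46.4  22.  -28. ]
0.15 [0.162856   0.70583801 0.24438054] [-6.41326834e-05  1.13115116e-01  9.93581491e-01 -8.86815119e-04]$[0]: bad value
$[0]: bad value
```

View pics/w1.png

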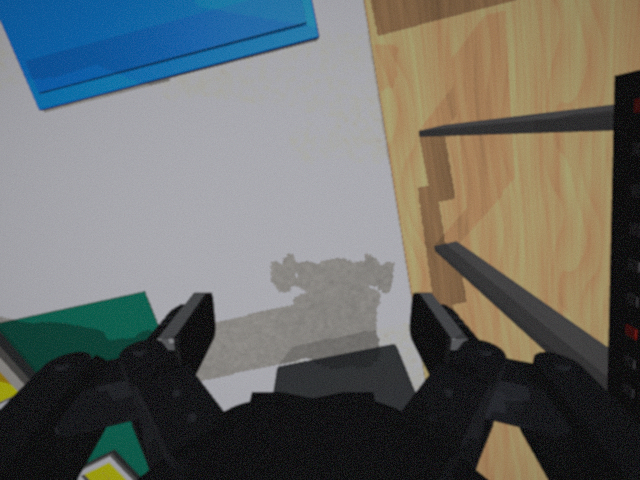

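The arm is still at its start: the wrist view shows the bench edge and fingers at (190,330) and (440,330). The rows were refused, probably because every field is required.

```bash
python3 -m creep '[{"rx":0,"ry":0,"rz":0,"x":-0.0197,"y":-0.0214,"z":0,"grip":0.085},{"rx":0,"ry":0,"rz":0,"x":-0.0197,"y":-0.0214,"z":0,"grip":0.085},{"rx":0,"ry":0,"rz":0,"x":-0.0197,"y":-0.0214,"z":0,"grip":0.085},{"rx":0,"ry":0,"rz":0,"x":-0.0197,"y":-0.0214,"z":0,"grip":0.085},{"rx":0,"ry":0,"rz":0,"x":-0.0197,"y":-0.0214,"z":0,"grip":0.085},{"rx":0,"ry":0,"rz":0,"x":-0.0197,"y":-0.0214,"z":0,"grip":0.085},{"rx":0,"ry":0,"rz":0,"x":-0.0197,"y":-0.0214,"z":0,"grip":0.085},{"rx":0,"ry":0,"rz":0,"x":-0.0197,"y":-0.0214,"z":0,"grip":0.085},{"rx":0,"ry":0,"rz":0,"x":-0.0197,"y":-0.0214,"z":0,"grip":0.085},{"rx":0,"ry":0,"rz":0,"x":-0.0197,"y":-0.0214,"z":0,"grip":0.085}]' 30
```

```text
time_s: 0.98
tool_pos: [0.3073, 0.4521, 0.2452]
orientation: [-0.0, 0.113, 0.994, -0.0]
wrist_force: [-0.1, 0.4, -0.0]
gripper_width: 0.995
grasp_force: 0.0
```

```bash
python3 -m creep '[{"rx":0,"ry":0,"rz":0,"x":-0.0197,"y":-0.0214,"z":0,"grip":0.085},{"rx":0,"ry":0,"rz":0,"x":-0.0197,"y":-0.0214,"z":0,"grip":0.085},{"rx":0,"ry":0,"rz":0,"x":-0.0197,"y":-0.0214,"z":0,"grip":0.085},{"rx":0,"ry":0,"rz":0,"x":-0.0197,"y":-0.0214,"z":0,"grip":0.085},{"rx":0,"ry":0,"rz":0,"x":-0.0197,"y":-0.0214,"z":0,"grip":0.085},{"rx":0,"ry":0,"rz":0,"x":-0.0197,"y":-0.0214,"z":0,"grip":0.085},{"rx":0,"ry":0,"rz":0,"x":-0.0197,"y":-0.0214,"z":0,"grip":0.085},{"rx":0,"ry":0,"rz":0,"x":-0.0197,"y":-0.0214,"z":0,"grip":0.085},{"rx":0,"ry":0,"rz":0,"x":-0.0197,"y":-0.0214,"z":0,"grip":0.085},{"rx":0,"ry":0,"rz":0,"x":0,"y":0,"z":0,"grip":0.085}]' 30
python3 - <<'E'
from h import *
from bench import observe,imaging
c=imaging.read_camera("wrist")
for k in blobs(c,*YEL): print(cv2.boundingRect(k),rect(k,c,.008))
for k in blobs(c,*RED): print(cv2.boundingRect(k),rect(k,c,.026))
s=observe();print(s["time_s"],s["tool_pos"],s["orientation"])
E
```

```text
time_s: 1.82
tool_pos: [0.4391, 0.2198, 0.2454]
orientation: [0.001, 0.118, 0.993, -0.001]
wrist_force: [0.5, 0.5, -0.4]
gripper_width: 0.999
grasp_force: 0.0
(383, 198, 66, 72) [500.  328.4  71.2  50.9  17. ]
(235, 186, 93, 94) [464.1 177.8  93.2  66.1  21.8]
(200, 0, 146, 117) [266.7 223.9 117.9  98.1  13.6]
(66, 254, 43, 59) [464.1 -52.2  66.5  42.  -32.3]
1.8667 [0.43773073 0.22266912 0.24530188] [ 2.85696268e-04  1.16593406e-01  9.93179485e-01 -6.38210841e-04]
```

The near view agrees: pocket at (0.464,0.178), 93x66 mm, 21.9°; tile at (0.464,-0.052), -32.2°. Next I go above the tile, turn the tool and come down partway.

```bash
python3 -m creep '[{"rx":0,"ry":0,"rz":0,"x":-0.0089,"y":-0.0261,"z":0,"grip":0.085},{"rx":0,"ry":0,"rz":0,"x":-0.0089,"y":-0.0261,"z":0,"grip":0.085},{"rx":0,"ry":0,"rz":0,"x":-0.0089,"y":-0.0261,"z":0,"grip":0.085},{"rx":0,"ry":0,"rz":0,"x":-0.0089,"y":-0.0261,"z":0,"grip":0.085},{"rx":0,"ry":0,"rz":0,"x":-0.0089,"y":-0.0261,"z":0,"grip":0.085},{"rx":0,"ry":0,"rz":0,"x":-0.0089,"y":-0.0261,"z":0,"grip":0.085},{"rx":0,"ry":0,"rz":0,"x":-0.0089,"y":-0.0261,"z":0,"grip":0.085},{"rx":0,"ry":0,"rz":0,"x":-0.0089,"y":-0.0261,"z":0,"grip":0.085},{"rx":0,"ry":0,"rz":0,"x":-0.0089,"y":-0.0261,"z":0,"grip":0.085},{"rx":0,"ry":0,"rz":0,"x":-0.0089,"y":-0.0261,"z":0,"grip":0.085}]' 30
python3 -m creep '[{"rx":0,"ry":0,"rz":4.7,"x":0,"y":0,"z":0.02,"grip":0.085},{"rx":0,"ry":0,"rz":4.7,"x":0,"y":0,"z":0.02,"grip":0.085},{"rx":0,"ry":0,"rz":4.7,"x":0,"y":0,"z":0.02,"grip":0.085},{"rx":0,"ry":0,"rz":4.7,"x":0,"y":0,"z":0.02,"grip":0.085},{"rx":0,"ry":0,"rz":0,"x":0,"y":0,"z":0.02,"grip":0.085},{"rx":0,"ry":0,"rz":0,"x":0,"y":0,"z":0.02,"grip":0.085},{"rx":0,"ry":0,"rz":0,"x":0,"y":0,"z":0.02,"grip":0.085},{"rx":0,"ry":0,"rz":0,"x":0,"y":0,"z":0,"grip":0.085},{"rx":0,"ry":0,"rz":0,"x":0,"y":0,"z":0,"grip":0.085}]' 30
cat > st.py <<'E'
from h import *
from bench import observe,imaging
import sys
from scipy.spatial.transform import Rotation as R
def go(tx,ty,ang,img=None,red_h=.026,yel_h=.008):
    c=imaging.read_camera("wrist")
    if img: cv2.imwrite(img,c["frame"][:,:,::-1])
    for k in blobs(c,*RED,close=9): print("red",cv2.boundingRect(k),rect(k,c,red_h))
    for k in blobs(c,*YEL): print("yel",cv2.boundingRect(k),rect(k,c,yel_h))
    s=observe();q=s["orientation"];M=R.from_quat([q[1],q[2],q[3],q[0]]).as_matrix()
    a=np.degrees(np.arctan2(M[1,1],M[0,1]));d=(ang-a+90)%180-90
    print(s["time_s"],np.round(s["tool_pos"],4),"tilt",np.round(M[:2,2],4),"y-angle",round(a,2),"rz",round(-d,2),
      "tool shift",np.round(M.T@np.array([tx-s["tool_pos"][0],ty-s["tool_pos"][1],0]),4))
go(float(sys.argv[1]),float(sys.argv[2]),float(sys.argv[3]),*(sys.argv[4:5]))
E
python3 st.py .464 -.052 57.8 pics/w2.png
```

```text
time_s: 2.7
tool_pos: [0.4644, -0.0481, 0.2453]
orientation: [-0.0, 0.112, 0.994, 0.0]
wrist_force: [0.3, -0.2, -0.1]
gripper_width: 0.993
grasp_force: 0.0
time_s: 3.45
tool_pos: [0.4639, -0.0472, 0.1047]
orientation: [-0.001, 0.273, 0.962, -0.0]
wrist_force: [-0.5, -0.9, 0.1]
gripper_width: 0.994
grasp_force: 0.0
red (273, 210, 64, 94) [465.3 -53.   66.1  41.6 -32.4]
yel (537, 0, 103, 149) [466.5 177.7  93.6  57.   22. ]
3.5 [ 0.4646 -0.0475  0.1055] tilt [-0.0002  0.0004] y-angle 58.27 rz 0.47 tool shift [-0.0019 -0.0041 -0.    ]
```

View pics/w2.png

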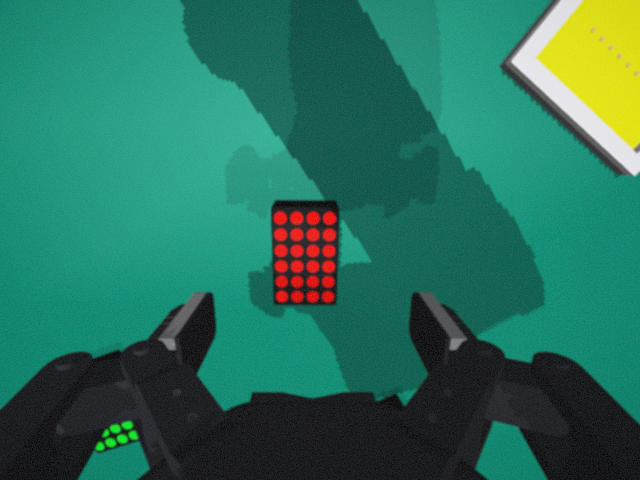

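The tile at (305,255) is squarely aligned between the fingers at (195,330) and (430,330), about 4 mm off in -y. I correct that and descend.

```bash
python3 -m creep '[{"rx":0,"ry":0,"rz":0.5,"x":-0.0025,"y":-0.004,"z":0,"grip":0.085},{"rx":0,"ry":0,"rz":0,"x":0,"y":0,"z":0.012,"grip":0.085},{"rx":0,"ry":0,"rz":0,"x":0,"y":0,"z":0.012,"grip":0.085},{"rx":0,"ry":0,"rz":0,"x":0,"y":0,"z":0.012,"grip":0.085},{"rx":0,"ry":0,"rz":0,"x":0,"y":0,"z":0.012,"grip":0.085},{"rx":0,"ry":0,"rz":0,"x":0,"y":0,"z":0.012,"grip":0.085},{"rx":0,"ry":0,"rz":0,"x":0,"y":0,"z":0.010,"grip":0.085},{"rx":0,"ry":0,"rz":0,"x":0,"y":0,"z":0.008,"grip":0.085},{"rx":0,"ry":0,"rz":0,"x":0,"y":0,"z":0.004,"grip":0.085},{"rx":0,"ry":0,"rz":0,"x":0,"y":0,"z":0,"grip":0.085}]' 30
python3 st.py .465 -.0525 57.7
```

```text
time_s: 4.33
tool_pos: [0.4644, -0.053, 0.023]
orientation: [-0.0, 0.278, 0.961, -0.0]
wrist_force: [-0.3, 0.5, 0.4]
gripper_width: 0.997
grasp_force: 0.0
red (260, 243, 102, 138) [465.3 -53.2  65.6  41.3 -32. ]
4.3833 [ 0.4645 -0.053   0.0233] tilt [ 0. -0.] y-angle 57.7 rz -0.0 tool shift [-0.0001  0.0007  0.    ]
```

```bash
python3 -m creep '[{"rx":0,"ry":0,"rz":0,"x":0,"y":0,"z":0,"grip":0.07},{"rx":0,"ry":0,"rz":0,"x":0,"y":0,"z":0,"grip":0.06},{"rx":0,"ry":0,"rz":0,"x":0,"y":0,"z":0,"grip":0.053},{"rx":0,"ry":0,"rz":0,"x":0,"y":0,"z":0,"grip":0.048},{"rx":0,"ry":0,"rz":0,"x":0,"y":0,"z":0,"grip":0.044},{"rx":0,"ry":0,"rz":0,"x":0,"y":0,"z":0,"grip":0.04},{"rx":0,"ry":0,"rz":0,"x":0,"y":0,"z":0,"grip":0.035},{"rx":0,"ry":0,"rz":0,"x":0,"y":0,"z":0,"grip":0.03},{"rx":0,"ry":0,"rz":0,"x":0,"y":0,"z":0,"grip":0.03},{"rx":0,"ry":0,"rz":0,"x":0,"y":0,"z":0,"grip":0.03}]' 25
```

```text
time_s: 5.22
tool_pos: [0.4644, -0.053, 0.0237]
orientation: [0.0, 0.278, 0.961, 0.0]
wrist_force: [-0.7, 0.8, 6.0]
gripper_width: 0.507
grasp_force: 25.6
```

The tile is gripped: opening 43 mm, 25.6 N. I lift slowly and check.

```bash
python3 -m creep '[{"rx":0,"ry":0,"rz":0,"x":0,"y":0,"z":-0.003,"grip":0.03},{"rx":0,"ry":0,"rz":0,"x":0,"y":0,"z":-0.006,"grip":0.03},{"rx":0,"ry":0,"rz":0,"x":0,"y":0,"z":-0.01,"grip":0.03},{"rx":0,"ry":0,"rz":0,"x":0,"y":0,"z":-0.012,"grip":0.03},{"rx":0,"ry":0,"rz":0,"x":0,"y":0,"z":-0.012,"grip":0.03},{"rx":0,"ry":0,"rz":0,"x":0,"y":0,"z":-0.012,"grip":0.03},{"rx":0,"ry":0,"rz":0,"x":0,"y":0,"z":-0.012,"grip":0.03},{"rx":0,"ry":0,"rz":0,"x":0,"y":0,"z":-0.010,"grip":0.03},{"rx":0,"ry":0,"rz":0,"x":0,"y":0,"z":-0.006,"grip":0.03},{"rx":0,"ry":0,"rz":0,"x":0,"y":0,"z":0,"grip":0.03}]' 30
python3 st.py .464 .178 111.9 pics/w3.png
```

```text
time_s: 6.05
tool_pos: [0.4651, -0.0529, 0.1077]
orientation: [0.001, 0.278, 0.961, 0.0]
wrist_force: [0.2, 0.2, -1.1]
gripper_width: 0.507
grasp_force: 31.6
red (262, 243, 101, 136) [506.7 -78.2 107.8  68.1 -32.4]
yel (540, 0, 100, 138) [467.  175.5  93.5  52.4  22. ]
6.1 [ 0.4647 -0.0529  0.107 ] tilt [ 0.0016 -0.    ] y-angle 57.72 rz -54.18 tool shift [ 0.1239  0.1948 -0.    ]
```

View pics/w3.png

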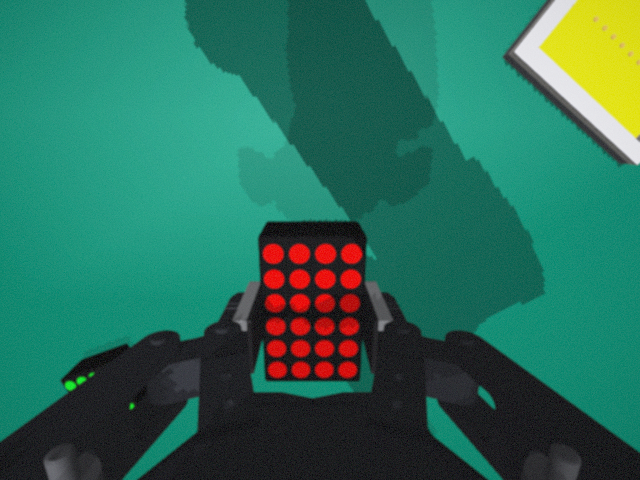

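The tile hangs level and centred between the pads, at (312,310). I go over the nest, then turn.

```bash
python3 -m creep '[{"rx":0,"ry":0,"rz":0,"x":0.0062,"y":0.0097,"z":0,"grip":0.03},{"rx":0,"ry":0,"rz":0,"x":0.0136,"y":0.0214,"z":0,"grip":0.03},{"rx":0,"ry":0,"rz":0,"x":0.0136,"y":0.0214,"z":0,"grip":0.03},{"rx":0,"ry":0,"rz":0,"x":0.0136,"y":0.0214,"z":0,"grip":0.03},{"rx":0,"ry":0,"rz":0,"x":0.0136,"y":0.0214,"z":0,"grip":0.03},{"rx":0,"ry":0,"rz":0,"x":0.0136,"y":0.0214,"z":0,"grip":0.03},{"rx":0,"ry":0,"rz":0,"x":0.0136,"y":0.0214,"z":0,"grip":0.03},{"rx":0,"ry":0,"rz":0,"x":0.0136,"y":0.0214,"z":0,"grip":0.03},{"rx":0,"ry":0,"rz":0,"x":0.0136,"y":0.0214,"z":0,"grip":0.03},{"rx":0,"ry":0,"rz":0,"x":0.0088,"y":0.0138,"z":0,"grip":0.03}]' 30
python3 -m creep '[{"rx":0,"ry":0,"rz":-5.42,"x":0,"y":0,"z":0,"grip":0.03},{"rx":0,"ry":0,"rz":-5.42,"x":0,"y":0,"z":0,"grip":0.03},{"rx":0,"ry":0,"rz":-5.42,"x":0,"y":0,"z":0,"grip":0.03},{"rx":0,"ry":0,"rz":-5.42,"x":0,"y":0,"z":0,"grip":0.03},{"rx":0,"ry":0,"rz":-5.42,"x":0,"y":0,"z":0,"grip":0.03},{"rx":0,"ry":0,"rz":-5.42,"x":0,"y":0,"z":0,"grip":0.03},{"rx":0,"ry":0,"rz":-5.42,"x":0,"y":0,"z":0,"grip":0.03},{"rx":0,"ry":0,"rz":-5.42,"x":0,"y":0,"z":0,"grip":0.03},{"rx":0,"ry":0,"rz":-5.42,"x":0,"y":0,"z":0,"grip":0.03},{"rx":0,"ry":0,"rz":-5.42,"x":0,"y":0,"z":0,"grip":0.03}]' 30
python3 -m creep '[{"rx":0,"ry":0,"rz":0,"x":0,"y":0,"z":0,"grip":0.03},{"rx":0,"ry":0,"rz":0,"x":0,"y":0,"z":0,"grip":0.03}]'
python3 st.py .464 .178 111.9 pics/w4.png
```

```text
time_s: 6.93
tool_pos: [0.4632, 0.1808, 0.1055]
orientation: [-0.001, 0.277, 0.961, 0.0]
wrist_force: [0.4, -0.0, -1.1]
gripper_width: 0.507
grasp_force: 31.6
time_s: 7.77
tool_pos: [0.4632, 0.1775, 0.1055]
orientation: [-0.001, -0.192, 0.981, -0.0]
wrist_force: [-0.1, -0.8, -0.8]
gripper_width: 0.508
grasp_force: 31.6
time_s: 7.93
tool_pos: [0.4634, 0.1775, 0.1057]
orientation: [-0.001, -0.189, 0.982, 0.0]
wrist_force: [0.3, 0.2, -1.4]
gripper_width: 0.506
grasp_force: 31.6
red (262, 243, 101, 136) [507.8 195.5 106.5  67.4  21.7]
yel (442, 309, 72, 44) [483.  323.8  50.5  34.3 -73.2]
yel (262, 179, 100, 47) [435.9 166.8  68.1  32.3 -67.9]
yel (412, 0, 180, 91) [298.5 234.4  97.5  50.  -76.2]
7.9833 [0.4634 0.1775 0.1058] tilt [-0.001  -0.0003] y-angle 111.76 rz -0.14 tool shift [-0.0007  0.0002 -0.    ]
```

View pics/w4.png

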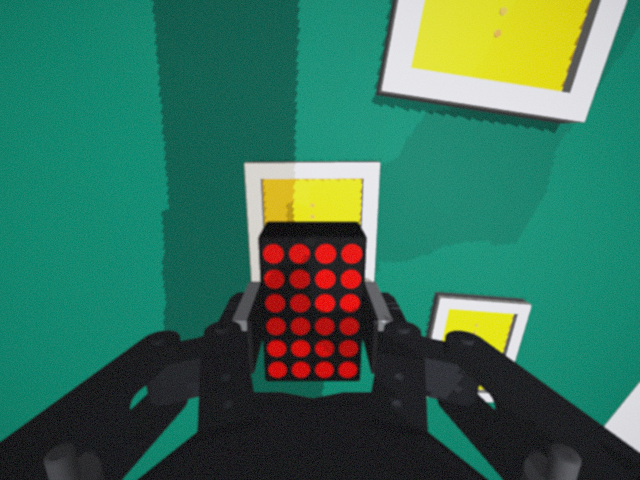

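The pocket rim spans x 245–380 symmetrically around the tile, and the long sides are parallel. I descend to about 4 mm above the floor.

```bash
python3 -m creep '[{"rx":0,"ry":0,"rz":0,"x":0,"y":0,"z":0.006,"grip":0.03},{"rx":0,"ry":0,"rz":0,"x":0,"y":0,"z":0.011,"grip":0.03},{"rx":0,"ry":0,"rz":0,"x":0,"y":0,"z":0.011,"grip":0.03},{"rx":0,"ry":0,"rz":0,"x":0,"y":0,"z":0.011,"grip":0.03},{"rx":0,"ry":0,"rz":0,"x":0,"y":0,"z":0.011,"grip":0.03},{"rx":0,"ry":0,"rz":0,"x":0,"y":0,"z":0.009,"grip":0.03},{"rx":0,"ry":0,"rz":0,"x":0,"y":0,"z":0.006,"grip":0.03},{"rx":0,"ry":0,"rz":0,"x":0,"y":0,"z":0.004,"grip":0.03},{"rx":0,"ry":0,"rz":0,"x":0,"y":0,"z":0,"grip":0.03},{"rx":0,"ry":0,"rz":0,"x":0,"y":0,"z":0,"grip":0.03}]' 30
python3 -m creep '[{"rx":0,"ry":0,"rz":0,"x":0,"y":0,"z":0.001,"grip":0.03},{"rx":0,"ry":0,"rz":0,"x":0,"y":0,"z":0.001,"grip":0.03},{"rx":0,"ry":0,"rz":0,"x":0,"y":0,"z":0,"grip":0.03},{"rx":0,"ry":0,"rz":0,"x":0,"y":0,"z":0,"grip":0.03}]'
```

```text
time_s: 8.82
tool_pos: [0.4638, 0.1777, 0.0372]
orientation: [-0.0, -0.19, 0.982, -0.0]
wrist_force: [-0.3, -0.2, -0.5]
gripper_width: 0.507
grasp_force: 31.6
time_s: 9.15
tool_pos: [0.4639, 0.1778, 0.0356]
orientation: [0.0, -0.19, 0.982, 0.0]
wrist_force: [0.2, 0.8, -1.2]
gripper_width: 0.505
grasp_force: 31.6
```

```bash
python3 -m creep '[{"rx":0,"ry":0,"rz":0,"x":0,"y":0,"z":0.001,"grip":0.03},{"rx":0,"ry":0,"rz":0,"x":0,"y":0,"z":0.001,"grip":0.03},{"rx":0,"ry":0,"rz":0,"x":0,"y":0,"z":0.0005,"grip":0.03},{"rx":0,"ry":0,"rz":0,"x":0,"y":0,"z":0,"grip":0.03},{"rx":0,"ry":0,"rz":0,"x":0,"y":0,"z":0,"grip":0.03}]'
python3 -m creep '[{"rx":0,"ry":0,"rz":0,"x":0,"y":0,"z":0.0005,"grip":0.03},{"rx":0,"ry":0,"rz":0,"x":0,"y":0,"z":0,"grip":0.03},{"rx":0,"ry":0,"rz":0,"x":0,"y":0,"z":0,"grip":0.03}]'
```

```text
time_s: 9.57
tool_pos: [0.4637, 0.1778, 0.0328]
orientation: [-0.0, -0.19, 0.982, -0.0]
wrist_force: [-0.1, 0.3, -0.6]
gripper_width: 0.507
grasp_force: 31.6
time_s: 9.82
tool_pos: [0.4638, 0.1778, 0.0323]
orientation: [-0.0, -0.19, 0.982, -0.0]
wrist_force: [0.1, 0.4, -0.8]
gripper_width: 0.509
grasp_force: 31.6
```

```bash
python3 -m creep '[{"rx":0,"ry":0,"rz":0,"x":0,"y":0,"z":0.0005,"grip":0.03},{"rx":0,"ry":0,"rz":0,"x":0,"y":0,"z":0,"grip":0.03},{"rx":0,"ry":0,"rz":0,"x":0,"y":0,"z":0,"grip":0.03}]'
python3 -m creep '[{"rx":0,"ry":0,"rz":0,"x":0,"y":0,"z":0.0004,"grip":0.03},{"rx":0,"ry":0,"rz":0,"x":0,"y":0,"z":0,"grip":0.03},{"rx":0,"ry":0,"rz":0,"x":0,"y":0,"z":0,"grip":0.03}]'
```

```text
time_s: 10.07
tool_pos: [0.4637, 0.1778, 0.0318]
orientation: [0.0, -0.19, 0.982, 0.0]
wrist_force: [-0.4, -0.2, -1.7]
gripper_width: 0.506
grasp_force: 31.6
time_s: 10.32
tool_pos: [0.4638, 0.1778, 0.0317]
orientation: [0.0, -0.19, 0.982, 0.0]
wrist_force: [-0.5, 0.0, 5.0]
gripper_width: 0.507
grasp_force: 32.2
```

The tile touched the floor at 5 N. I let go gently, then rise.

```bash
python3 -m creep '[{"rx":0,"ry":0,"rz":0,"x":0,"y":0,"z":0,"grip":0.044},{"rx":0,"ry":0,"rz":0,"x":0,"y":0,"z":0,"grip":0.046},{"rx":0,"ry":0,"rz":0,"x":0,"y":0,"z":0,"grip":0.05},{"rx":0,"ry":0,"rz":0,"x":0,"y":0,"z":0,"grip":0.054},{"rx":0,"ry":0,"rz":0,"x":0,"y":0,"z":0,"grip":0.058},{"rx":0,"ry":0,"rz":0,"x":0,"y":0,"z":0,"grip":0.06},{"rx":0,"ry":0,"rz":0,"x":0,"y":0,"z":0,"grip":0.06},{"rx":0,"ry":0,"rz":0,"x":0,"y":0,"z":0,"grip":0.06}]' 20
python3 st.py .464 .178 111.9
```

```text
time_s: 10.98
tool_pos: [0.4637, 0.1778, 0.0314]
orientation: [-0.0, -0.19, 0.982, -0.0]
wrist_force: [0.5, -0.6, 0.8]
gripper_width: 0.7
grasp_force: 0.0
red (262, 243, 101, 137) [469.3 180.3  69.3  43.5  21.8]
yel (475, 437, 40, 38) [531.5 319.3  35.   18.3  58.4]
yel (508, 396, 15, 20) [489.2 312.7  15.9   4.5  63.3]
yel (559, 381, 33, 21) [464.5 337.4  21.2  10.5  72.8]
yel (238, 196, 148, 172) [464.6 178.4  93.7  69.3  21.8]
yel (470, 0, 170, 52) [315.2 227.   72.2  17.5 -76.3]
11.0333 [0.4638 0.1778 0.0314] tilt [ 0. -0.] y-angle 111.91 rz 0.01 tool shift [-0.0003  0.0001  0.    ]
```

```bash
python3 -m creep '[{"rx":0,"ry":0,"rz":0,"x":0,"y":0,"z":-0.004,"grip":0.06},{"rx":0,"ry":0,"rz":0,"x":0,"y":0,"z":-0.01,"grip":0.06},{"rx":0,"ry":0,"rz":0,"x":0,"y":0,"z":-0.02,"grip":0.06},{"rx":0,"ry":0,"rz":0,"x":0,"y":0,"z":-0.02,"grip":0.06},{"rx":0,"ry":0,"rz":0,"x":0,"y":0,"z":-0.02,"grip":0.06},{"rx":0,"ry":0,"rz":0,"x":0,"y":0,"z":-0.02,"grip":0.06},{"rx":0,"ry":0,"rz":0,"x":0,"y":0,"z":-0.02,"grip":0.06},{"rx":0,"ry":0,"rz":0,"x":0,"y":0,"z":-0.01,"grip":0.06},{"rx":0,"ry":0,"rz":0,"x":0,"y":0,"z":0,"grip":0.06},{"rx":0,"ry":0,"rz":0,"x":0,"y":0,"z":0,"grip":0.06}]' 20
python3 - <<'E'
from h import *
from bench import imaging
c=imaging.read_camera("wrist");cv2.imwrite("pics/w5.png",c["frame"][:,:,::-1])
for k in blobs(c,*RED,close=9): print("red",rect(k,c,.034))
for k in blobs(c,*YEL,close=9): print("yel",cv2.boundingRect(k),rect(k,c,.008))
c=imaging.read_camera("top");o=dict(np.load("pics/top0.npz"))
for n,r in(("green",GREEN),("blue",BLUE)):
    for z in(o,c): print(n,[rect(k,z,.026)[:4] for k in blobs(z,*r) if 300<k[0,0,0]<500])
E
```

```text
time_s: 11.87
tool_pos: [0.4639, 0.1779, 0.1559]
orientation: [0.001, -0.19, 0.982, 0.0]
wrist_force: [-0.4, -0.3, 0.2]
gripper_width: 0.702
grasp_force: 0.0
red [751.3 -25.6  18.2   9.8 -24.8]
red [464.3 178.3  64.8  41.3  21.9]
yel (420, 281, 62, 65) [496.7 327.2  63.9  51.7  16.8]
yel (271, 171, 82, 105) [464.1 178.2  92.6  67.9  21.8]
yel (393, 0, 151, 100) [290.6 231.7  97.7  67.1 -76.1]
green []
green []
blue [array([648. , -78. ,  63.3,  39.1])]
blue [array([647.9, -78. ,  63.4,  39.1])]
```

View pics/w5.png

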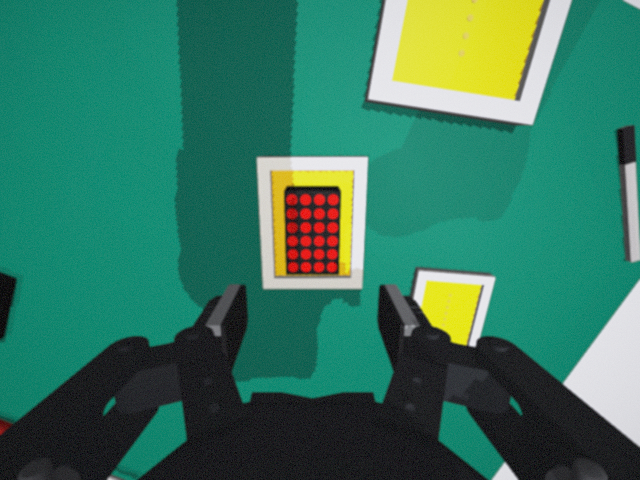

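The red tile at (313,230) lies flat in the pocket, its centre within 1 mm and 0.1° of the pocket's. The blue tile has not moved, and the green one was never approached. I hand in.

```bash
python3 -c "
from bench import ticket;print(ticket.close_job())"
```

```text
the job is handed in; nothing more can be done
None
```

The red tile lies flat, LEDs up, in the middle-sized nest's pocket, about 1 mm and 0.1° off centre by the wrist camera; grip peaked at about 32 N in the readings, floor contact read about 5 N, blue measured unmoved, green was never approached but its end position wasn't measured, and the job is handed in (no verdict was returned).

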